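# Shut and bolt the findings chest

### The arm

A 6-joint arm with a two-finger parallel gripper is mounted at the origin on the work surface. World frame = base frame: x ahead of the robot, y to its left, z up, the work surface at z = 0. Lengths are in m, angles in rad, forces in N, time in s.
With the tool pointing down it reaches from about 0.35 to 0.775 m from the base axis. Payload 7.3 kg.
Tool frame: the origin (TCP) lies at the very end of the fingers, on their centre line; the grasp point (between the pads) lies 19 mm behind it (robot.hold_point_z is the distance from the TCP to the grasp point, in m); y points along the fingers, z is the direction in which the jaws open and shut, and the axes are right-handed (so a half turn about y gives the same grasp; the last joint's range is limited). The gripper opens to 92 mm and grips with 3 to 60 N. Pads are 19 mm wide; open, the fingers measure 130 mm over their backs; the gripper's body (75 mm by 190 mm) begins 47 mm behind the grasp point.
Start: joints at [0.975, 0.342, 1.524, -0, 1.275, -0.146], TCP at [0.228, 0.473, 0.194] pointing down, gripper open.
Joint ranges: [-2.53, 2.53], [-0.77, 2.02], [0.04, 2.7], [-1, 4.14], [0.28, 2.66], [-3.11, 3.11]. Speed limits (rad/s): [2.57, 2.57, 3.14, 3.14, 3.14, 3.14].

### API

Orientations are given as [roll, pitch, yaw] about the fixed x, y, z axes, in that order (R = Rz(yaw) Ry(pitch) Rx(roll)).
In Python, from cell import robot gives the robot as it stands.
- The arm moves only by the shell command python3 -m crank 'ROWS' [OPENING] [FORCE]. ROWS is a JSON object of lists of equal length, an entry for each row: "xyz": the shift along the tool's x, y, z in cm, a list of three; "roll": the turn about the tool's y in degrees. A call has 1 to 20 rows; each row shifts and turns the commanded pose from where the row before left it, along the tool's axes as they then stand; what a row does not reach is not made up. A row lasts 1/10 s, in which the tool goes at most 50 mm and 8.59 degrees, less where a joint would pass 70% of its speed; a pose out of reach is approached as far as the arm can. A call is refused whole if a number of a shift passes 5 or a number of a turn 8.59, either way. A call with a gripper value outside its range is refused whole. OPENING is the gripper command: -1 is fully open, 1 is shut, values between are in proportion, set as the call begins (- or left out, the last holds). The fingers move at their own pace and stop on an object; FORCE is the grip in N (left out, the last holds). Time passes only in rows, so rows that do not move let the fingers close. It gives the time, the measured TCP pose, the force and the opening at its end, in the units of the state.
- robot.observe(): the state, without advancing time (a new reading comes with each control period).
- robot.read_camera(name): name is "scene" or "top" or "wrist"; returns the picture (480x640x3 uint8, red, green, blue); there is no depth.
- robot.calibration(name): a dict with "intrinsics" (3x3 intrinsics, pixels), "D" ([k1, k2, p1, p2, k3] as OpenCV has them; the pictures are not rectified), "pose" (4x4, takes a point from camera to world coordinates). Camera axes: x right, y down, z forward; pixel columns grow to the right and rows downward; lengths in m; the calibration is good to about 2 mm. A picture is of the moment at which its call begins: read the wrist's pose just before it. calibration takes no time and is no camera call; for the wrist camera it gives the pose at the moment of the call.
- robot.hand_in(): hands the job in, once; it reports no verdict.
The state is a dict: "time": time; "qpos": joint angles; "qvel": joint speeds; "joint_efforts": joint torques, N m; "tool_pos": TCP position; "tool_rot": TCP orientation; "contact_force": force on the tool from outside, world axes, zero at the start; "torque": the same for the moment, N m; "opening": finger opening in m.
Only numpy, scipy, OpenCV 4.12 (cv2) and the standard library are available. Lean on these libraries where they do the work, as an engineer would, in place of code of your own. Each camera call takes 0.05 s, during which the arm holds its last target.

### The job

Push the green sliding cover of the grey chest fully shut with a fingertip. Then, with one fingertip holding the red spring catch bar down the whole way, use the other fingertip to push the yellow bolt tab along until the bolt is fully home in the cover's keeper, and let go so that the catch springs back up. Nothing is to be gripped or picked up, and everything else on the chest and the bench stays where it stands.

Things in the scene. Friction and masses are not known exactly. Their poses are not given: they have to be found in the camera images.
- chest: grey chest fixed to the bench, 220 mm (its x) by 310 mm (its y), flat top 80 mm above the bench; origin at the centre of its underside. Its x axis points from front (robot side) to back, y to the left, z up; place and yaw vary. On top: the green sliding cover (left half), the bolt (right half, farther from the robot), the red catch bar (right half, nearer the robot).
- cover_front (a point): middle of the cover's front face (the face towards the robot), 16 mm above the chest top. The cover is a green block-shaped hood 110 x 110 mm, from 2 to 30 mm above the chest top, running on the chest along its x axis; pushed the chest's +x way (away from the robot) it shuts. Needs about 3 to 5 N. A steel keeper that takes the bolt sticks out 22 mm from its right (-y) side.
- cover (a joint): how far the cover is open, m: 0 = shut against its stop, up to 0.09; it stays where it is left
- bolt_tab (a point): on the rear (chest's -y side) face of the bolt's yellow upright tab, mid-width, 36 mm above the chest top. The tab is 30 mm wide along the chest's x, 8 mm thick along y, and rises 2 to 48 mm above the chest top, which is bare behind it. Pushed on this face the chest's +y way (left) it drives a 10 mm steel rod into the cover's keeper. Friction about 2.5 N.
- bolt (a joint): how far the bolt is shot, m: 0 = drawn, 0.045 = fully home against its stop, moving the chest's +y way. While the catch is up a toothed rack on it blocks the bolt after about 3 mm; the bolt passes when the catch is 6 mm or more down. The rod enters the keeper only when the cover is shut to within 3 mm
- catch_top (a point): centre of the top face of the red catch bar, 30 mm above the chest top when up (18 mm below the tab's top). The bar is 30 mm wide along the chest's x and 100 mm long along y, parallel to the bolt; its centre line is 60 mm nearer the robot (chest's -x way) than the middle of the bolt tab. Press it anywhere along its length; a fingertip may slide along it.
- catch (a joint): how far the spring catch is pressed, m: 0 = up, 0.012 = fully down on a hard stop. It goes straight down, springs back when let go, and takes about 2 N at the start, 4.5 N at 0.006, 7 N fully down. It can spring fully up only when the bolt is within 3.5 mm of either end of its travel.
- rivet_jar: bystander: amber jar with brass cap, 30 mm diameter, 40 mm tall, loose on the chest top behind the bolt; origin at the centre of its underside. Leave it where it stands.
- spool: bystander: wooden spool, 32 mm diameter, 36 mm tall, loose on the chest top behind the bolt; origin at the centre of its underside. Leave it where it stands.
- glue_jar: bystander: white plastic jar, 68 mm diameter, 120 mm tall, loose on the bench; origin at the centre of its underside. Leave it where it stands.
- tin: bystander: metal can with green cap, 84 mm diameter, 100 mm tall, loose on the bench; origin at the centre of its underside. Leave it where it stands.
- stone: bystander: sharpening stone on a wooden base, 150 x 55 x 32 mm, loose on the bench; origin at the centre of its underside. Leave it where it stands.
- mallet: bystander: wooden mallet lying on the bench, 200 mm long, head 90 mm across and 60 mm high; origin on the bench under the handle's head end. Leave it where it stands.
- awl: bystander: wood-handled awl lying on the bench, origin under its middle. Leave it where it stands.

How it is judged:
On the way, in this order (a step that is already met when the one before it is completed fails the run):
1. the cover is shut (value of joint cover below 0.003 m), for 0.1 s.
2. a finger holds the catch down while the bolt is part way (value of joint catch above 0.004 m and contact force between the fingers and catch above 0.5 N and value of joint bolt between 0.012 and 0.036 m), for 0.02 s.
3. the bolt is home (value of joint bolt above 0.041 m), for 0.1 s.
At the end, for the whole second after the job is handed in: The cover is shut to within 3 mm, the bolt is home to within 4 mm of its stop, the catch is up again to within 2.5 mm, and each bystander is within 20 mm of where it started (value of joint cover below 0.003 m and value of joint bolt above 0.041 m and value of joint catch below 0.0025 m and distance of each of rivet_jar, spool, glue_jar, tin, stone, mallet, awl from where it was at the start of the episode below 0.02 m); the robot touches nothing.
It fails at once if the bolt is part way along while the catch is not held down (value of joint bolt between 0.008 and 0.038 m and value of joint catch below 0.003 m).
It fails at once if a bystander is shifted by more than 25 mm, lifted or knocked over (distance of any of rivet_jar, spool, glue_jar, tin, stone, mallet, awl from where it was at the start of the episode above 0.025 m or angle between any of rivet_jar, spool, glue_jar, tin, stone, mallet, awl's own z axis and vertical above 0.4 rad).
It also fails if it takes over 45 s, if anything falls off the work surface, if the arm or the gripper's body presses on something with over 40 N, if the wrist force passes 120 N, or if a joint passes its speed limit or range.

## Working session

There is one attempt and no reset: what is moved stays moved. The work goes in short steps, Python scripts to look and compute and a shell command to move; the robot and the scene stay as the last step left them, time stands still between calls to the robot, and variables do not carry over. Pictures are saved under pics/ and viewed, and the job is handed in when it is done.

```bash
ls; mkdir -p pics; python3 - <<'E'
from cell import robot
import cv2,numpy as np
s=robot.observe();print(s)
for n in("scene","top","wrist"):
    c=robot.calibration(n);print(n,np.round(c["intrinsics"],1).tolist(),c["D"],np.round(c["pose"],3).tolist())
    cv2.imwrite(f"pics/{n}0.png",robot.read_camera(n)[...,::-1])
E
```

```text
pics
{'time': 0.0, 'qpos': array([ 9.74990365e-01,  3.42705699e-01,  1.52502702e+00,  1.48107957e-06,
        1.27538060e+00, -1.45973808e-01]), 'qvel': array([-0.0005825 , -0.00115682, -0.00067468,  0.00050378, -0.00039911,
        0.001005  ]), 'joint_efforts': array([-2.13165200e-03, -4.31234336e+01, -2.44225037e+01,  7.16795702e-02,
        5.58782613e-02, -1.29927507e-04]), 'tool_pos': array([0.22798583, 0.47240714, 0.19295034]), 'tool_rot': array([-1.57230061e+00,  2.22590783e-04, -4.49832753e-01]), 'contact_force': array([-0.24141396,  0.50635097, -0.73003706]), 'torque': array([-0.00109543, -0.02260481, -0.01048144]), 'opening': 0.09180259601368165}
scene [[583.7, 0.0, 313.2], [0.0, 583.7, 239.2], [0.0, 0.0, 1.0]] [0.01584592 0.         0.         0.         0.        ] [[-0.053, 0.578, -0.814, 1.442], [0.998, 0.015, -0.055, 0.053], [-0.02, -0.816, -0.578, 0.751], [0.0, 0.0, 0.0, 1.0]]
top [[472.7, 0.0, 321.8], [0.0, 472.7, 240.5], [0.0, 0.0, 1.0]] [-0.06556313  0.          0.          0.          0.        ] [[-0.005, -0.978, 0.209, 0.256], [-1.0, 0.005, -0.0, -0.022], [-0.001, -0.209, -0.978, 1.274], [0.0, 0.0, 0.0, 1.0]]
wrist [[405.9, 0.0, 325.2], [0.0, 405.9, 239.6], [0.0, 0.0, 1.0]] [-0.00998115  0.          0.          0.          0.        ] [[0.436, 0.871, 0.226, 0.167], [0.9, -0.421, -0.111, 0.502], [-0.002, 0.252, -0.968, 0.385], [0.0, 0.0, 0.0, 1.0]]
```

View pics/top0.png

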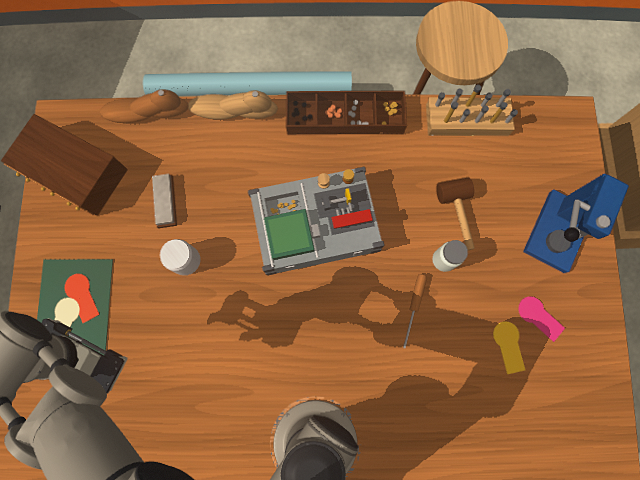

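View pics/scene0.png

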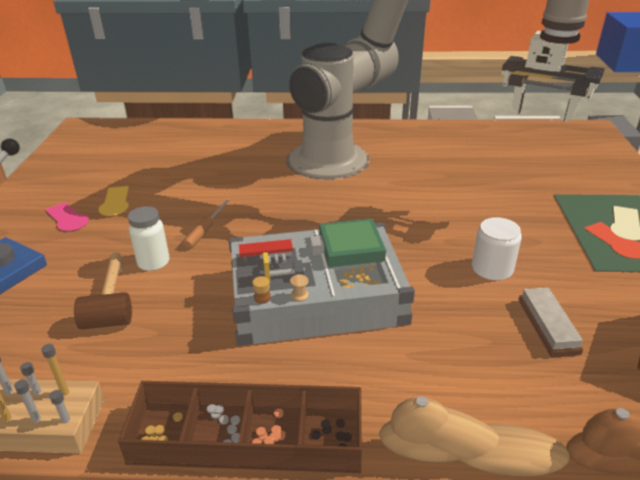

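View pics/wrist0.png

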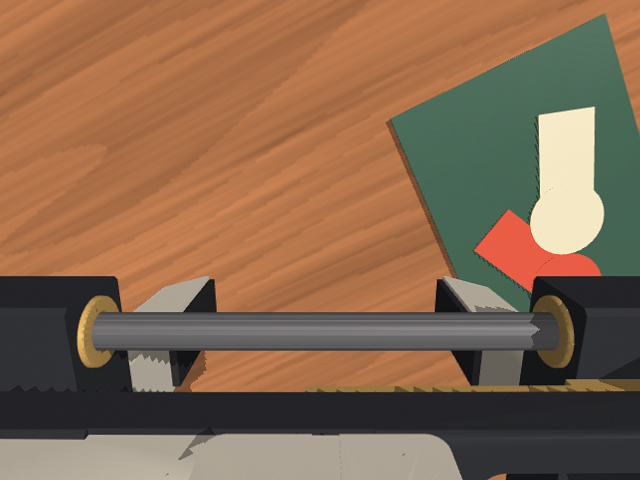

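Top: chest around (317,220), with the green cover at (290,232), red bar (351,218), yellow tab (348,196), and the jars at (323,180) and (348,175). Next I'll zoom in.

```bash
python3 - <<'E'
import cv2
a=cv2.imread("pics/top0.png")[155:285,235:395];cv2.imwrite("pics/topz.png",cv2.resize(a,None,fx=5,fy=4.6,interpolation=cv2.INTER_CUBIC)[:600,:800])
a=cv2.imread("pics/scene0.png")[210:345,220:420];cv2.imwrite("pics/scz.png",cv2.resize(a,None,fx=4,fy=4,interpolation=cv2.INTER_CUBIC))
E
```

```text
(no output)
```

View pics/topz.png

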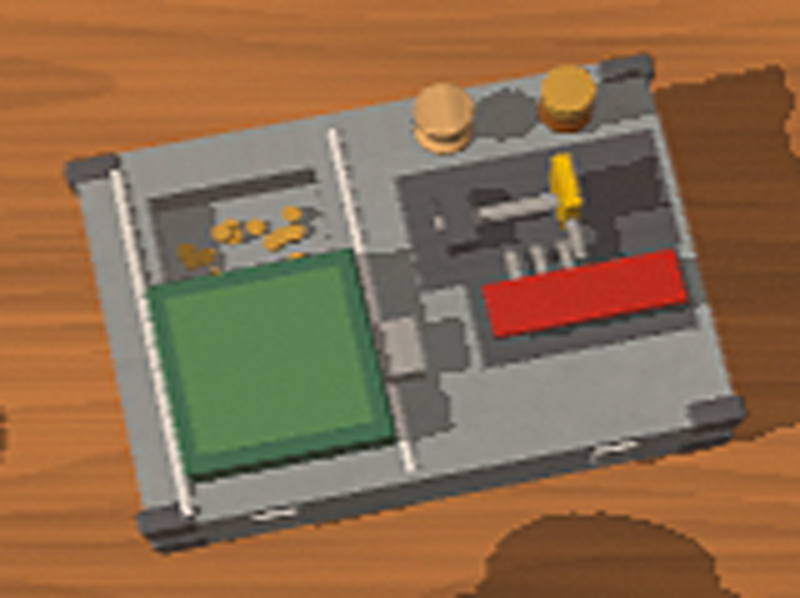

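View pics/scz.png

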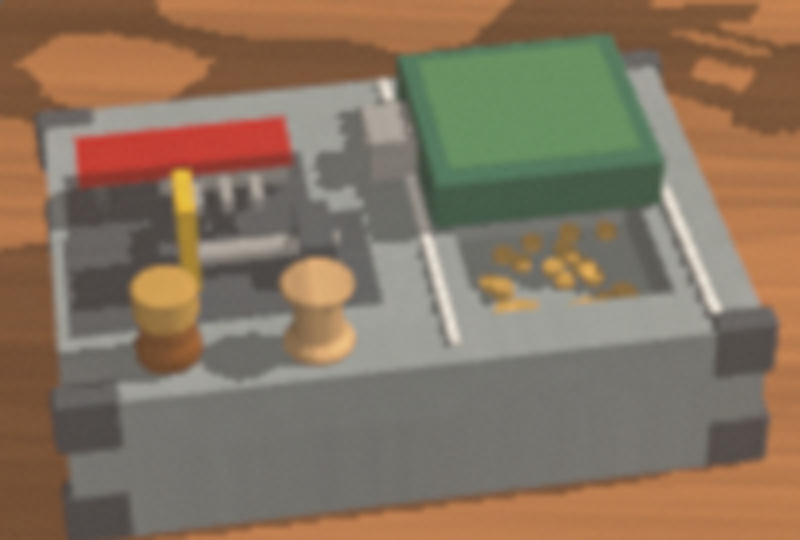

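```bash
cat > h.py <<'E'
import cv2,numpy as np
from cell import robot
def ray(n,px,z,c=None):
    c=c or robot.calibration(n);K=np.array(c["intrinsics"]);T=np.array(c["pose"])
    u=cv2.undistortPoints(np.array(px,float).reshape(-1,1,2),K,np.array(c["D"])).reshape(-1,2)
    d=np.c_[u,np.ones(len(u))]@T[:3,:3].T
    return T[:3,3]+d*((z-T[2,3])/d[:,2])[:,None]
def proj(n,p,c=None):
    c=c or robot.calibration(n);M=np.linalg.inv(c["pose"])
    return cv2.projectPoints(np.array(p,float).reshape(-1,1,3),cv2.Rodrigues(M[:3,:3])[0],M[:3,3],np.array(c["intrinsics"]),np.array(c["D"]))[0].reshape(-1,2)
def mask(img,lo,hi,box=None):
    m=cv2.inRange(cv2.cvtColor(img,cv2.COLOR_BGR2HSV),lo,hi)
    if box:
        k=np.zeros_like(m);x0,y0,x1,y1=box;k[y0:y1,x0:x1]=255;m&=k
    return m
def rect(m,n,z):
    c=max(cv2.findContours(m,0,2)[0],key=cv2.contourArea)
    P=ray(n,c.reshape(-1,2),z)[:,:2].astype(np.float32)
    r=cv2.minAreaRect(P*1000);return r
E
python3 - <<'E'
from h import *
for n,box in(("top",(240,150,395,280)),("scene",(225,215,415,340))):
    im=cv2.imread(f"pics/{n}0.png")
    print(n,"red",rect(mask(im,(0,180,150),(8,255,255),box),n,.11))
    print(n,"greenall",rect(mask(im,(50,80,60),(80,255,255),box),n,.11))
    m=mask(im,(22,170,120),(32,255,255),(335,180,365,215) if n=="top" else (255,245,275,285))
    ys,xs=np.nonzero(m);print("yellow",xs.min(),xs.max(),ys.min(),ys.max()); print(rect(m,n,.128))
    for y in sorted(set(ys)):print(y,xs[ys==y].min(),xs[ys==y].max(),end="; ")
    print()
    g=mask(im,(50,80,60),(80,255,255),box)
    h=cv2.cvtColor(im,cv2.COLOR_BGR2HSV)
# top chest corners by eye in zoom (5x horizontally,4.6 vert)
zp=np.array([[650,58],[742,400],[70,165],[140,518]],float)
px=zp/[5,4.6]+[235,155]
print(ray("top",px,.08)[:,:2])
E
```

```text
top red ((562.548583984375, -97.61605072021484), (29.865386962890625, 97.96731567382812), 12.05897045135498)
top greenall ((525.1444702148438, 61.83854675292969), (108.05699920654297, 106.20419311523438), 11.77764892578125)
yellow 346 350 188 202
((619.1309814453125, -88.54779052734375), (36.23823547363281, 10.022469520568848), 8.125056266784668)
188 348 348; 189 346 348; 190 346 348; 191 346 348; 192 346 348; 193 346 349; 194 346 349; 195 346 349; 196 346 350; 197 347 349; 198 347 350; 199 348 350; 200 347 348; 201 347 347; 202 347 347; 
scene red ((566.212158203125, -96.41314697265625), (27.311553955078125, 94.33222961425781), 11.360417366027832)
scene greenall ((525.169189453125, 63.97869873046875), (85.94514465332031, 86.96056365966797), 11.548208236694336)
yellow 264 267 253 269
((621.8475952148438, -88.49507904052734), (24.1795654296875, 4.494405746459961), 11.669568061828613)
253 265 265; 254 264 266; 255 264 266; 256 264 266; 257 264 266; 258 264 266; 259 265 266; 260 265 266; 261 265 267; 269 267 267; 
[[ 0.7105843  -0.13871618]
 [ 0.5069765  -0.18114447]
 [ 0.64723514  0.1701023 ]
 [ 0.44173006  0.12861344]]
```

```bash
python3 -m crank '{"xyz":[[0,0,0],[0,0,0],[0,0,0],[0,0,0],[0,0,0],[0,0,0],[0,0,0],[0,0,0]],"roll":[7.5,7.5,7.5,7.5,7.5,7.5,7.4,0]}' 0 20
python3 - <<'E'
from h import *
# spool / jar caps, chest frame
C=np.array([.5766,-.005]);a=np.deg2rad(11.8);R=np.array([[np.cos(a),np.sin(a)],[-np.sin(a),np.cos(a)]])
for nm,z,p in(("jarcap",.12,[567,85]),("spoolcap",.116,[443,102]),("tabtop",.128,[562,160]),("tabtop2",.128,[570,205])):
    w=ray("top",[np.array(p)/[5,4.6]+[235,155]],z)[0,:2];print(nm,w,(R@(w-C))*1000)
im=cv2.imread("pics/top0.png")
r=rect(mask(im,(50,80,60),(80,255,255),(240,150,395,280)),"top",.11)
print("cover corners chest mm",[(R@(p/1000-C)*1000).round(1) for p in cv2.boxPoints(r)])
E
```

```text
time: 0.95
tool_pos: [0.2282, 0.4727, 0.1934]
tool_rot: [-1.571, -0.0, -1.366]
contact_force: [-0.4, 0.2, 0.4]
opening: 0.0458
jarcap [ 0.67949348 -0.09153655] [  83.02269145 -105.74911931]
spoolcap [ 0.67120132 -0.0275489 ] [ 87.99098873 -41.41797949]
tabtop [ 0.63280321 -0.08772025] [ 38.09952076 -92.46549309]
tabtop2 [ 0.60687005 -0.09131444] [ 11.9794042  -90.68049972]
cover corners chest mm [array([-90.7, 129.1]), array([-90.7,  22.9]), array([17.3, 22.8]), array([ 17.3, 129. ])]
```

```bash
python3 -m crank '{"xyz":[[2,0,0.5],[4.2,0,1],[4.2,0,1],[4.2,0,1],[4.2,0,1],[4.2,0,1],[4.2,0,1],[4.2,0,1],[4.2,0,1],[4.2,0,0.6],[3.2,0,0.5],[2,0,0.2],[1.2,0,0.2],[0,0,0],[0,0,0]],"roll":[0,0,0,0,0,0,0,0,0,0,0,0,0,0,0]}'
python3 - <<'E'
from h import *
for n in("top","wrist"):cv2.imwrite(f"pics/{n}1.png",robot.read_camera(n)[...,::-1])
a=cv2.imread("pics/top1.png")[155:285,235:395];cv2.imwrite("pics/topz1.png",cv2.resize(a,None,fx=5,fy=4.6,interpolation=cv2.INTER_CUBIC)[:600,:800])
s=robot.observe()
C=np.array([.5766,-.005]);a=np.deg2rad(11.8);R=np.array([[np.cos(a),np.sin(a)],[-np.sin(a),np.cos(a)]])
print(s["tool_pos"],R@(s["tool_pos"][:2]-C)*1000)
E
```

```text
time: 2.45
tool_pos: [0.4205, 0.0417, 0.1935]
tool_rot: [-1.571, 0.001, -1.363]
contact_force: [-0.2, 0.5, -0.4]
opening: 0.0455
[0.42043166 0.04207815 0.19357794] [-143.24079737   78.01906968]
```

View pics/wrist1.png

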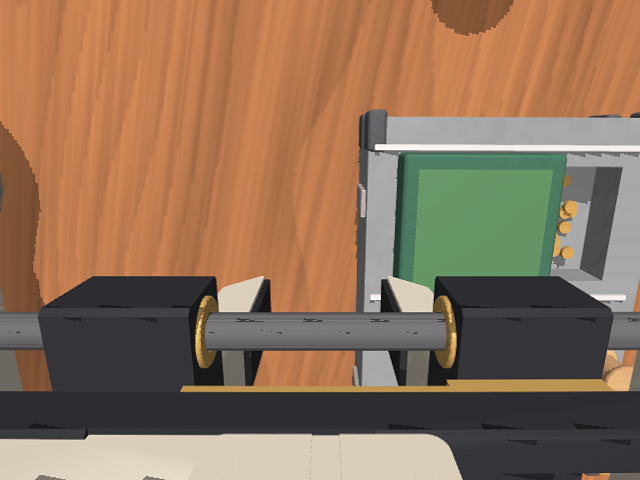

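View pics/topz1.png

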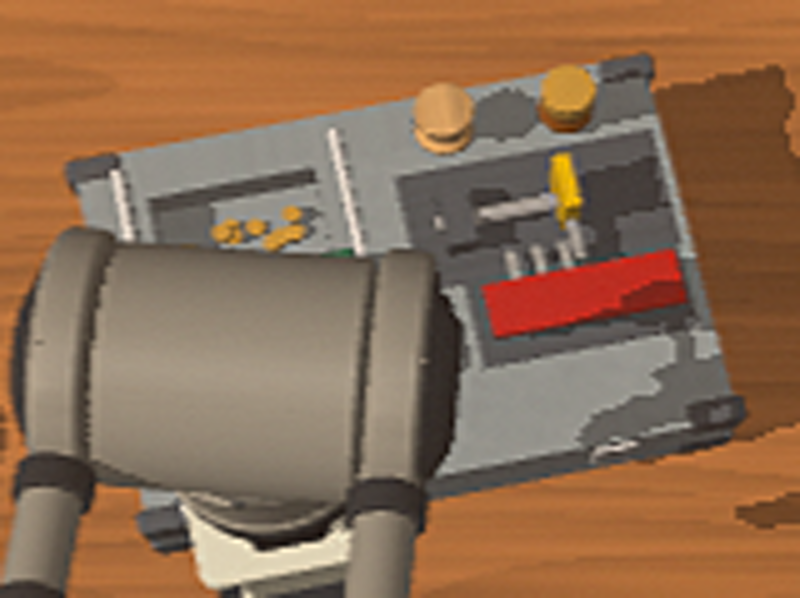

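```bash
python3 -m crank '{"xyz":[[0,2,0],[0,3,0],[0,2.5,0],[0,1.5,0],[0,0.8,0],[0,0.5,0],[0,0,0]],"roll":[0,0,0,0,0,0,0]}'
python3 - <<'E'
from h import *
for n in("scene","wrist"):cv2.imwrite(f"pics/{n}2.png",robot.read_camera(n)[...,::-1])
a=cv2.imread("pics/scene2.png")[190:345,220:420];cv2.imwrite("pics/scz2.png",cv2.resize(a,None,fx=3.8,fy=3.8,interpolation=cv2.INTER_CUBIC))
E
```

```text
time: 3.25
tool_pos: [0.4208, 0.0415, 0.0906]
tool_rot: [-1.571, 0.0, -1.364]
contact_force: [-0.3, 0.3, 0.1]
opening: 0.0459
```

View pics/scz2.png

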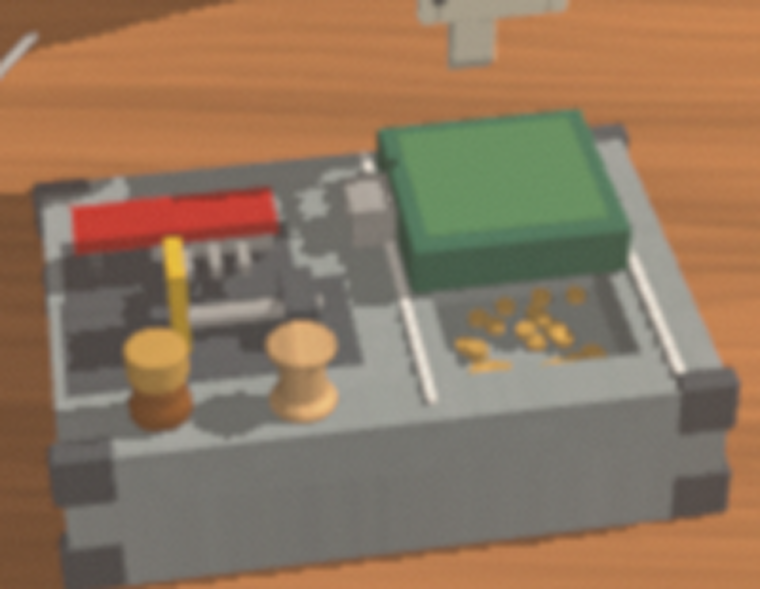

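View pics/wrist2.png

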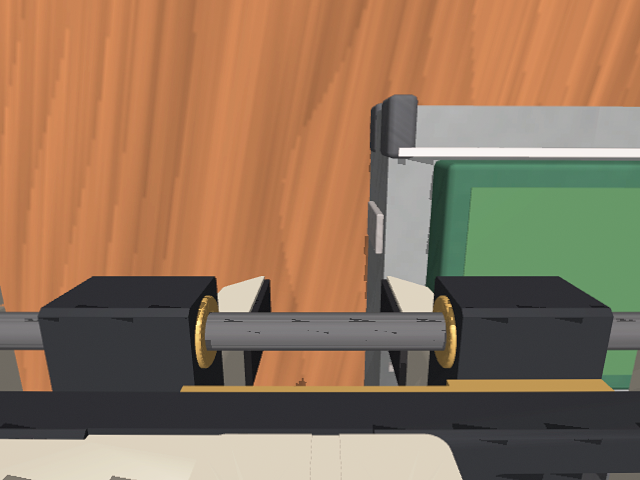

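```bash
python3 - <<'E'
from h import *
p=robot.observe()["tool_pos"];zx=np.array([np.cos(np.deg2rad(11.8)),np.sin(np.deg2rad(11.8)),0])
for d in(-.042,-.023,0,.023,.033,.042):print(d,(proj("scene",[p+zx*d])[0]-[220,190])*3.8)
E
```

```text
-0.042 [442.05010346  51.4610732 ]
-0.023 [448.3421577   69.23598483]
0 [456.17215916  91.35433715]
0.023 [464.24614487 114.16047808]
0.033 [467.83560449 124.29896218]
0.042 [471.10826096 133.54238203]
```

```bash
python3 - <<'E'
from h import *
C=np.array([.5766,-.005]);a=np.deg2rad(11.8);R=np.array([[np.cos(a),-np.sin(a)],[np.sin(a),np.cos(a)]])
for p in([-92,21,110],[-92,131,110],[18,21,110],[18,131,110],[-33,-88,110],[27,-91,128]):
    w=np.r_[C+R@np.array(p[:2])/1000,p[2]/1000];print(p,(proj("scene",[w])[0]-[220,190])*3.8)
s=robot.observe();print(s["tool_pos"],s["qpos"],s["time"])
a=cv2.imread("pics/scene2.png")[0:300,200:500];cv2.imwrite("pics/scz3.png",cv2.resize(a,None,fx=2,fy=2))
E
```

```text
[-92, 21, 110] [368.90734199 123.48911727]
[-92, 131, 110] [575.3300691  102.49980402]
[18, 21, 110] [404.89575836 248.36562742]
[18, 131, 110] [627.94561327 224.23215947]
[-33, -88, 110] [169.65017641 210.86003184]
[27, -91, 128] [171.50652753 254.52300801]
[0.42130829 0.04129582 0.09122114] [-8.38552782e-02  2.83571141e-01  1.93625889e+00  1.36826558e-04
  9.20533728e-01 -2.90827461e-01] 3.35
```

View pics/scz3.png

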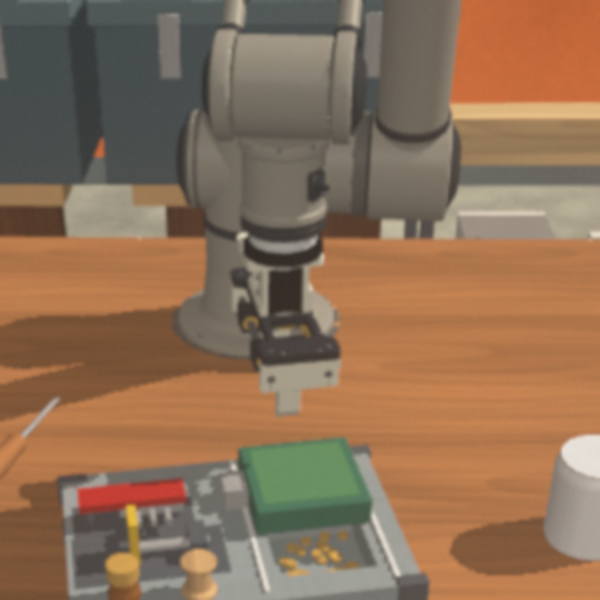

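```bash
python3 - <<'E'
from h import *
p=robot.observe()["tool_pos"];zx=np.array([np.cos(np.deg2rad(11.8)),np.sin(np.deg2rad(11.8)),0])
for n in("wrist","scene"):
  for h in(0,.02,.04):
    for d in(-.042,-.023,.023,.042):print(n,h,d,proj(n,[p+zx*d+[0,0,h]])[0].round())
for z in(.08,.0906,.11,.13):print(z,ray("scene",[[343.7,207]],z))
E
```

```text
wrist 0 -0.042 [242. 274.]
wrist 0 -0.023 [280. 274.]
wrist 0 0.023 [372. 274.]
wrist 0 0.042 [410. 274.]
wrist 0.02 -0.042 [233. 289.]
wrist 0.02 -0.023 [275. 289.]
wrist 0.02 0.023 [377. 289.]
wrist 0.02 0.042 [418. 289.]
wrist 0.04 -0.042 [222. 307.]
wrist 0.04 -0.023 [269. 307.]
wrist 0.04 0.023 [383. 307.]
wrist 0.04 0.042 [430. 307.]
scene 0 -0.042 [336. 204.]
scene 0 -0.023 [338. 208.]
scene 0 0.023 [342. 220.]
scene 0 0.042 [344. 225.]
scene 0.02 -0.042 [336. 195.]
scene 0.02 -0.023 [338. 200.]
scene 0.02 0.023 [342. 212.]
scene 0.02 0.042 [344. 217.]
scene 0.04 -0.042 [336. 187.]
scene 0.04 -0.023 [338. 192.]
scene 0.04 0.023 [342. 203.]
scene 0.04 0.042 [344. 208.]
0.08 [[0.37585215 0.04850356 0.08      ]]
0.0906 [[0.39271216 0.0485747  0.0906    ]]
0.11 [[0.42356917 0.04870489 0.11      ]]
0.13 [[0.45538051 0.04883911 0.13      ]]
```

```bash
python3 - <<'E'
from h import *
print(robot.hold_point_z,[x for x in dir(robot) if x[0]!='_'])
a=cv2.imread("pics/wrist2.png")[255:400,190:470];cv2.imwrite("pics/wz.png",cv2.resize(a,None,fx=2.8,fy=2.8))
E
```

```text
0.0188 ['IKError', 'calibration', 'hand_in', 'hold_point_z', 'observe', 'read_camera']
```

View pics/wz.png

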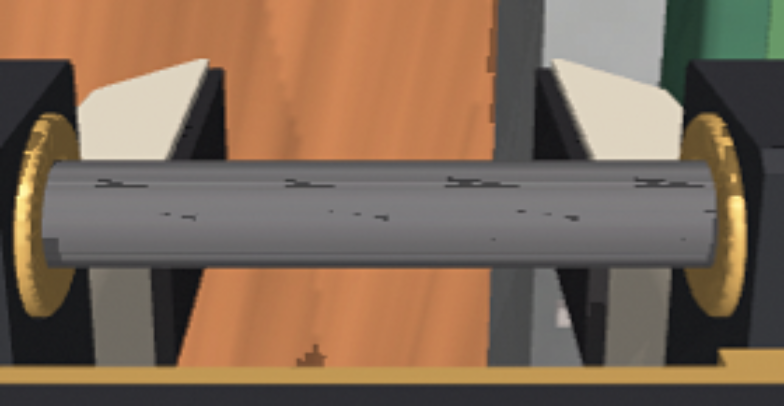

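```bash
python3 -m crank '{"xyz":[[0,0,0.4],[0,0,0.4],[0,0,0.4],[0,0,0.4],[0,0,0.4],[0,0,0]],"roll":[0,0,0,0,0,0]}'
python3 - <<'E'
from h import *
for n in("scene","wrist"):cv2.imwrite(f"pics/{n}3.png",robot.read_camera(n)[...,::-1])
a=cv2.imread("pics/scene3.png")[190:345,220:420];cv2.imwrite("pics/scz4.png",cv2.resize(a,None,fx=3.8,fy=3.8,interpolation=cv2.INTER_CUBIC))
E
```

```text
time: 3.95
tool_pos: [0.441, 0.0453, 0.0906]
tool_rot: [-1.57, -0.0, -1.364]
contact_force: [-0.2, -0.3, 0.5]
opening: 0.046
```

View pics/scz4.png

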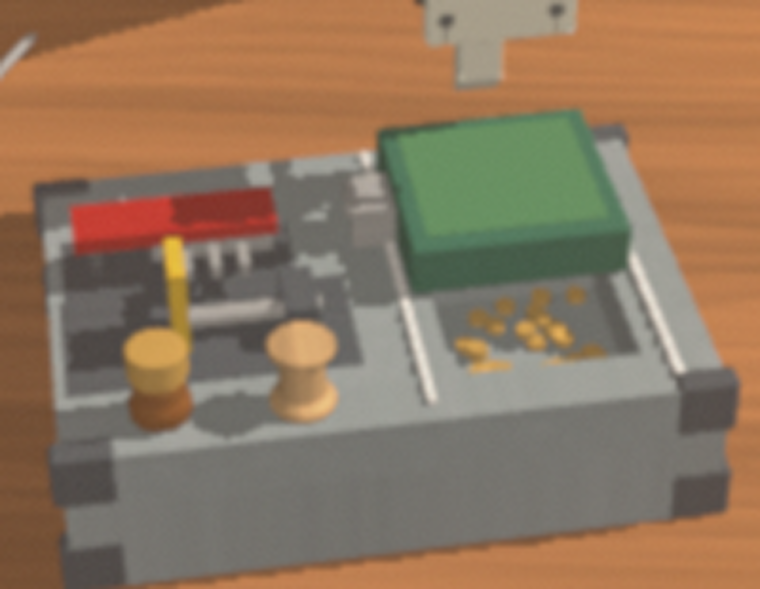

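```bash
python3 - <<'E'
from h import *
C=np.array([.5766,-.005]);a=np.deg2rad(11.8);R=np.array([[np.cos(a),-np.sin(a)],[np.sin(a),np.cos(a)]])
for p in([-92,131,110],[-110,155,80],[-92,76,110],[-82,121,110]):
    w=np.r_[C+R@np.array(p[:2])/1000,p[2]/1000];print(p,proj("wrist",[w])[0])
E
```

```text
[-92, 131, 110] [399.7047242  168.21515353]
[-110, 155, 80] [353.10743119 112.23617562]
[-92, 76, 110] [394.1859652  290.63803975]
[-82, 121, 110] [422.06216242 191.92099091]
```

View pics/wrist3.png

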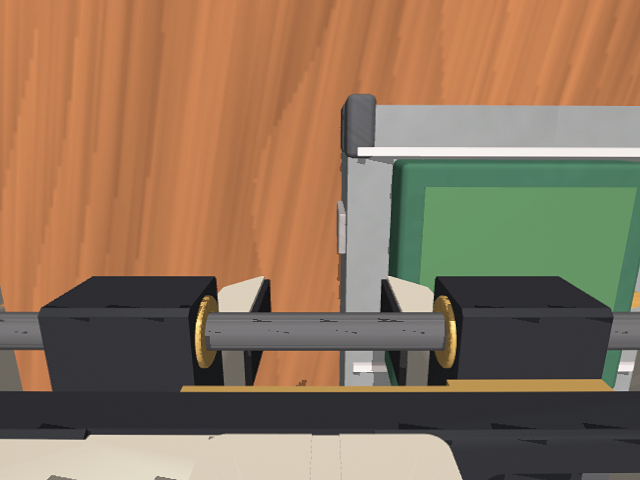

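```bash
python3 -m crank '{"xyz":[[0,0,-0.7],[0,0,-0.7],[0,0,-0.6],[0,0.3,0],[0,0.2,0],[0,0.2,0],[0,0.2,0],[0,0.2,0],[0,0,0]],"roll":[0,0,0,0,0,0,0,0,0]}'; python3 -m crank '{"xyz":[[0,0.1,0],[0,0.1,0],[0,0.1,0],[0,0,0]],"roll":[0,0,0,0]}'
python3 - <<'E'
from h import *
for n in("scene",):cv2.imwrite(f"pics/{n}5.png",robot.read_camera(n)[...,::-1])
a=cv2.imread("pics/scene5.png")[190:345,220:420];cv2.imwrite("pics/scz5.png",cv2.resize(a,None,fx=3.8,fy=3.8,interpolation=cv2.INTER_CUBIC))
E
```

```text
time: 4.95
tool_pos: [0.4207, 0.0411, 0.0793]
tool_rot: [-1.571, 0.0, -1.364]
contact_force: [-0.2, 0.2, -1.0]
opening: 0.0459
time: 5.35
tool_pos: [0.4208, 0.0411, 0.0765]
tool_rot: [-1.571, 0.0, -1.364]
contact_force: [0.1, -0.4, 0.4]
opening: 0.0458
```

View pics/scz5.png

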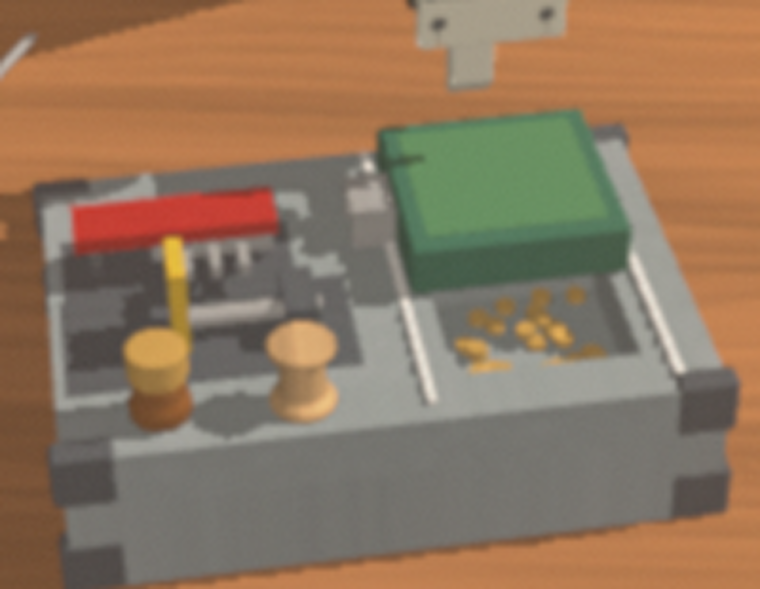

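```bash
python3 -m crank '{"xyz":[[0,0.2,0],[0,0.2,0],[0,0.2,0],[0,0.2,0],[0,0.2,0],[0,0.2,0],[0,0.2,0],[0,0.2,0],[0,0.2,0],[0,0.2,0],[0,0,0]],"roll":[0,0,0,0,0,0,0,0,0,0,0]}'
python3 - <<'E'
from h import *
for n in("scene",):cv2.imwrite(f"pics/{n}6.png",robot.read_camera(n)[...,::-1])
a=cv2.imread("pics/scene6.png")[190:345,220:420];cv2.imwrite("pics/scz6.png",cv2.resize(a,None,fx=3.8,fy=3.8,interpolation=cv2.INTER_CUBIC))
E
```

```text
time: 6.5
tool_pos: [0.4207, 0.0411, 0.0564]
tool_rot: [-1.571, 0.0, -1.364]
contact_force: [0.6, 0.4, -0.5]
opening: 0.046
```

View pics/scz6.png

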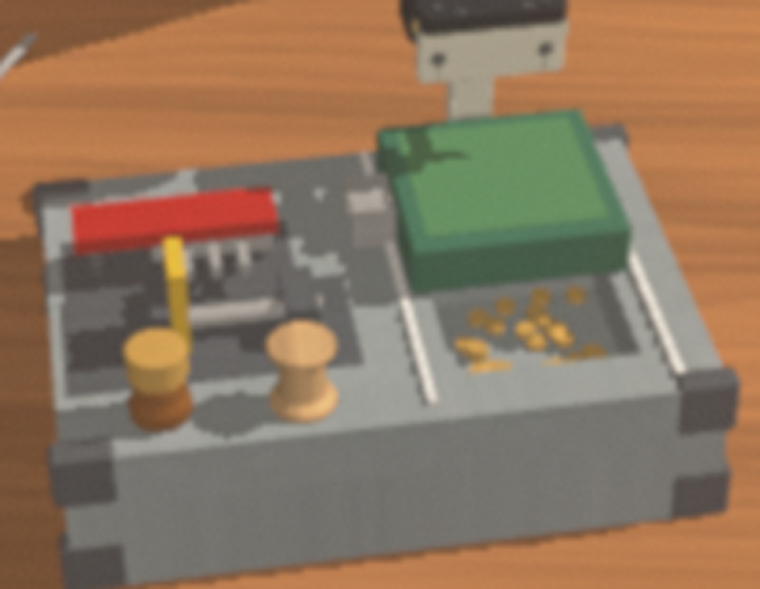

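```bash
python3 - <<'E'
from h import *
a=cv2.imread("pics/scene0.png")[0:130,470:640];cv2.imwrite("pics/sa.png",cv2.resize(a,None,fx=4,fy=4))
p=np.array([.22798583, .47240714, .19295034]);t=np.array([.435,.9,0])
for h in(0,.037,.066):print(h,[((proj("scene",[p+t*d+[0,0,h]])[0]-[470,0])*4).round() for d in(-.065,-.046,.046,.065)])
E
```

```text
0 [array([152., 498.]), array([187., 504.]), array([360., 535.]), array([397., 542.])]
0.037 [array([164., 435.]), array([199., 441.]), array([375., 471.]), array([413., 478.])]
0.066 [array([173., 385.]), array([209., 391.]), array([388., 420.]), array([427., 426.])]
```

View pics/sa.png

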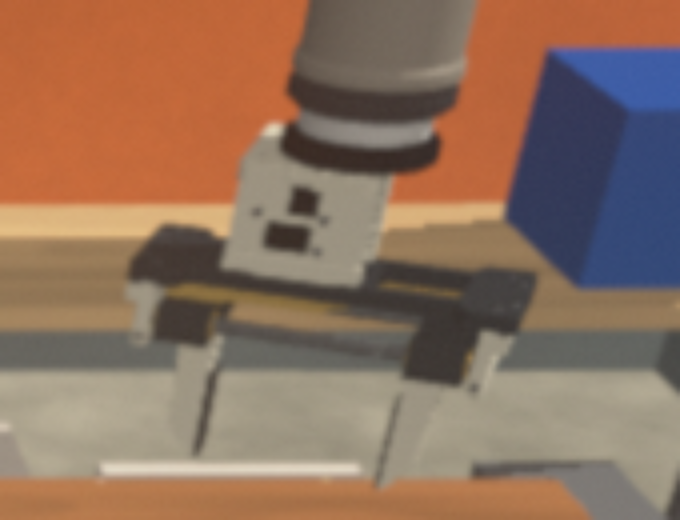

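```bash
python3 -m crank '{"xyz":[[0,0,0.3],[0,0,0.3],[0,0,0.3],[0,0,0.3],[0,0,0.3],[0,0,0.3]],"roll":[0,0,0,0,0,0]}';python3 -m crank '{"xyz":[[0,0,0.3],[0,0,0.3],[0,0,0.3],[0,0,0.3]],"roll":[0,0,0,0]}'
python3 - <<'E'
from h import *
for n in("scene",):cv2.imwrite(f"pics/{n}7.png",robot.read_camera(n)[...,::-1])
a=cv2.imread("pics/scene7.png")[190:345,220:420];cv2.imwrite("pics/scz7.png",cv2.resize(a,None,fx=3.8,fy=3.8,interpolation=cv2.INTER_CUBIC))
E
```

```text
time: 7.15
tool_pos: [0.4382, 0.0448, 0.0566]
tool_rot: [-1.572, 0.0, -1.364]
contact_force: [-3.3, -0.4, 2.9]
opening: 0.0458
time: 7.55
tool_pos: [0.4503, 0.0473, 0.0566]
tool_rot: [-1.571, 0.0, -1.364]
contact_force: [-2.7, -1.2, 2.1]
opening: 0.0459
```

View pics/scz7.png

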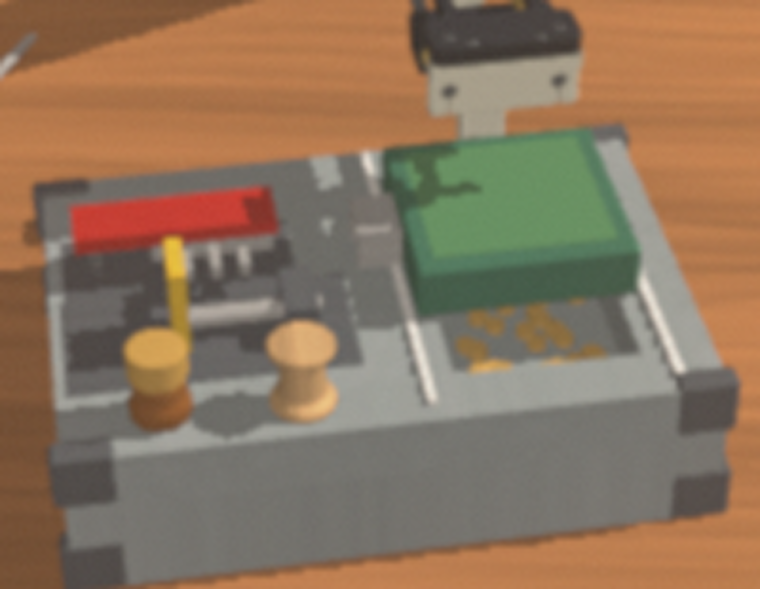

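```bash
python3 -m crank '{"xyz":[[0,0,0.5],[0,0,0.5],[0,0,0.5],[0,0,0.5],[0,0,0.4],[0,0,0.3]],"roll":[0,0,0,0,0,0]}';python3 -m crank '{"xyz":[[0,0,0.3],[0,0,0.3],[0,0,0.3]],"roll":[0,0,0]}'
python3 - <<'E'
from h import *
print(ray("top",[[315.6,230.4]],.1),np.round((np.array([[.979,.2045],[-.2045,.979]])@(ray("top",[[315.6,230.4]],.1)[0,:2]-[.5766,-.005])),4))
E
```

```text
time: 8.2
tool_pos: [0.4769, 0.0529, 0.0565]
tool_rot: [-1.571, 0.0, -1.364]
contact_force: [-2.5, -0.5, -0.4]
opening: 0.0462
time: 8.5
tool_pos: [0.4855, 0.0547, 0.0565]
tool_rot: [-1.571, 0.0, -1.364]
contact_force: [-3.1, -0.9, 0.3]
opening: 0.0454
[[ 0.53388081 -0.0063235   0.1       ]] [-0.0421  0.0074]
```

```bash
python3 -m crank '{"xyz":[[0,0,0.3],[0,0,0.2]],"roll":[0,0]}';python3 -m crank '{"xyz":[[0,0,0.2],[0,0,0.2]],"roll":[0,0]}';python3 -m crank '{"xyz":[[0,0,0.2],[0,0,0.1]],"roll":[0,0]}'
```

```text
time: 8.7
tool_pos: [0.4905, 0.0558, 0.0565]
tool_rot: [-1.571, 0.0, -1.364]
contact_force: [-4.2, -1.5, 0.0]
opening: 0.0458
time: 8.9
tool_pos: [0.4943, 0.0565, 0.0566]
tool_rot: [-1.571, 0.0, -1.364]
contact_force: [-2.7, -1.1, -1.4]
opening: 0.046
time: 9.1
tool_pos: [0.4973, 0.0572, 0.0566]
tool_rot: [-1.571, 0.0, -1.364]
contact_force: [-2.3, 0.0, -1.0]
opening: 0.0459
```

```bash
python3 -m crank '{"xyz":[[0,0,0.2],[0,0,0.2],[0,0,0]],"roll":[0,0,0]}';python3 -m crank '{"xyz":[[0,0,0.2],[0,0,0.1],[0,0,0]],"roll":[0,0,0]}'
```

```text
time: 9.4
tool_pos: [0.5001, 0.0578, 0.0566]
tool_rot: [-1.573, 0.0, -1.364]
contact_force: [-7.1, -1.7, 1.8]
opening: 0.046
time: 9.7
tool_pos: [0.5, 0.0578, 0.0566]
tool_rot: [-1.579, 0.0, -1.364]
contact_force: [-18.1, -4.9, 11.7]
opening: 0.0458
```

```bash
python3 -m crank '{"xyz":[[0,0,-0.6],[0,0,-0.8],[0,0,-1],[0,-3,0],[0,-4,0],[0,-3,0],[0,-2,0],[0,0,0]],"roll":[0,0,0,0,0,0,0,0]}'
python3 - <<'E'
from h import *
for n in("scene","wrist"):cv2.imwrite(f"pics/{n}8.png",robot.read_camera(n)[...,::-1])
a=cv2.imread("pics/scene8.png")[190:345,220:420];cv2.imwrite("pics/scz8.png",cv2.resize(a,None,fx=3.8,fy=3.8,interpolation=cv2.INTER_CUBIC))
p=robot.observe()["tool_pos"];print(p,np.round((np.array([[.979,.2045],[-.2045,.979]])@(p[:2]-[.5766,-.005])),4))
E
```

```text
time: 10.5
tool_pos: [0.4823, 0.0536, 0.1795]
tool_rot: [-1.564, -0.002, -1.364]
contact_force: [-0.3, 0.4, 0.0]
opening: 0.0461
[0.48032545 0.05362777 0.17638967] [-0.0823  0.0771]
```

View pics/scz8.png

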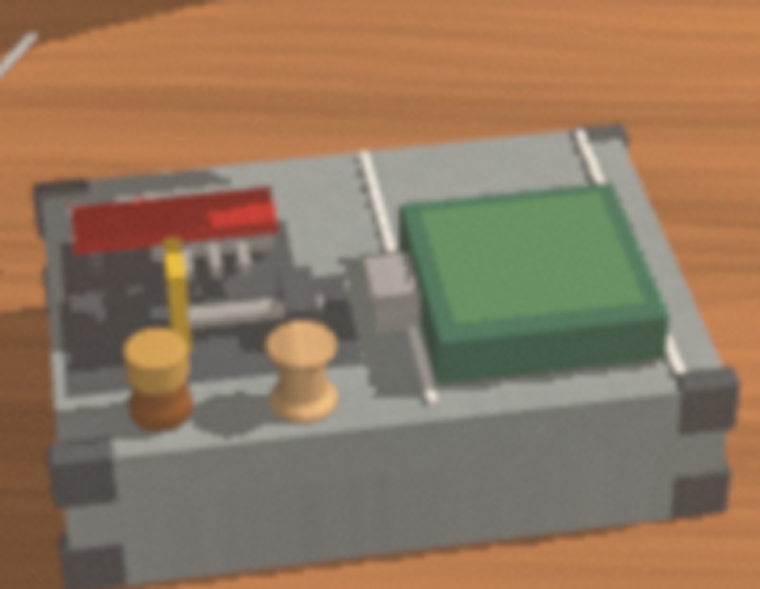

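View pics/wrist8.png

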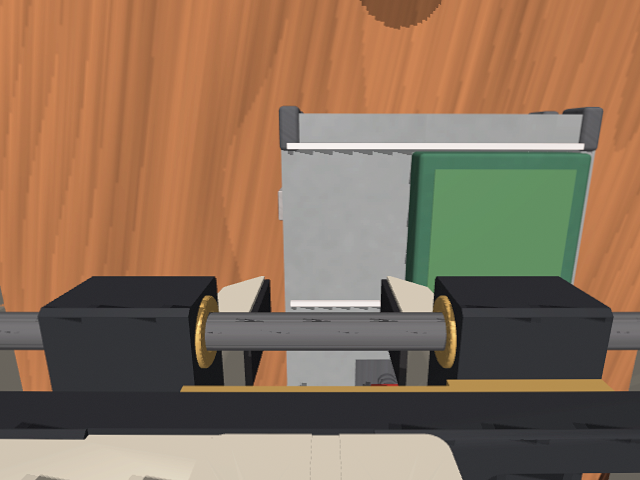

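```bash
python3 -m crank '{"xyz":[[1.5,0,0.7],[3,0,1.2],[3,0,1.2],[3,0,1.2],[3,0,1.2],[2.5,0,1.2],[1.9,0,0.8],[1,0,0.4],[0,0,0],[0,0,0]],"roll":[0,0,0,0,0,0,0,0,0,0]}'
python3 - <<'E'
from h import *
for n in("scene","wrist"):cv2.imwrite(f"pics/{n}9.png",robot.read_camera(n)[...,::-1])
a=cv2.imread("pics/scene9.png")[130:335,200:420];cv2.imwrite("pics/scz9.png",cv2.resize(a,None,fx=2.9,fy=2.9,interpolation=cv2.INTER_CUBIC))
p=robot.observe()["tool_pos"];print(p,np.round((np.array([[.979,.2045],[-.2045,.979]])@(p[:2]-[.5766,-.005])),4))
E
```

```text
time: 11.6
tool_pos: [0.596, -0.1149, 0.1758]
tool_rot: [-1.572, 0.001, -1.364]
contact_force: [0.2, 0.5, 0.1]
opening: 0.0458
[ 0.59612037 -0.1143212   0.17650157] [-0.0032 -0.111 ]
```

View pics/scz9.png

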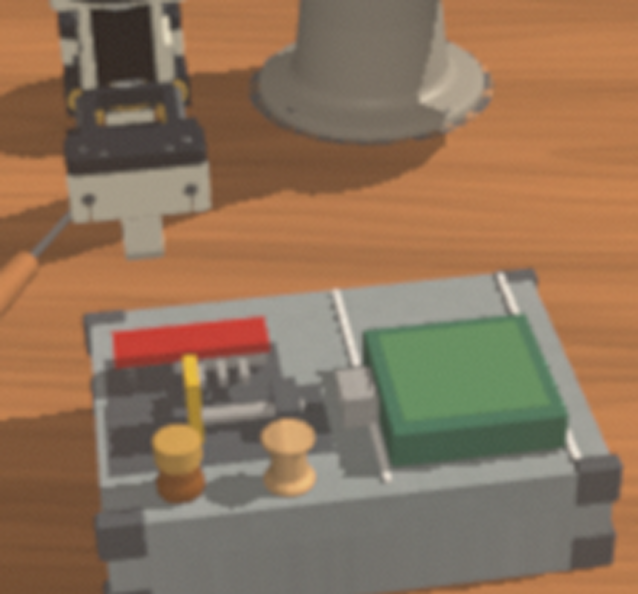

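View pics/wrist9.png

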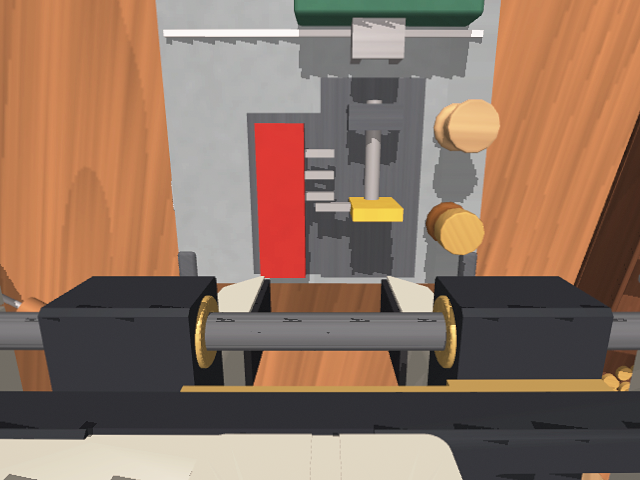

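```bash
python3 - <<'E'
from h import *
C=np.array([.5766,-.005]);A=np.array([[.979,.2045],[-.2045,.979]])
f=lambda px,z:np.round((A@(ray("wrist",px,z)[:,:2]-C).T).T*1000,1).tolist()
im=cv2.imread("pics/wrist9.png")
m=mask(im,(0,180,150),(8,255,255),(230,100,330,300))
r=cv2.boxPoints(cv2.minAreaRect(max(cv2.findContours(m,0,2)[0],key=cv2.contourArea)));print("red",r.tolist(),f(r,.11))
m=mask(im,(22,170,120),(32,255,255),(340,180,420,230))
ys,xs=np.nonzero(m);print("tab px",xs.min(),xs.max(),ys.min(),ys.max())
print("tab top corners TL TR BL BR",f([[350,198],[393,198],[352,220],[403,220]],.128), "rear face bottom/top edges row", [(y,xs[ys==y].min(),xs[ys==y].max(),im[y,375].tolist()) for y in range(194,226,2) if (ys==y).any()])
print(robot.observe()["tool_pos"])
E
```

```text
red [[254.75950622558594, 123.0030517578125], [302.9796142578125, 122.39266967773438], [304.9365234375, 276.9881591796875], [256.7164306640625, 277.5985412597656]] [[-46.8, -36.5], [-17.2, -36.2], [-17.2, -136.5], [-49.8, -137.0]]
tab px 350 402 198 220
tab top corners TL TR BL BR [[11.3, -80.1], [36.9, -80.1], [12.7, -93.5], [43.6, -93.5]] rear face bottom/top edges row [(198, np.int64(351), np.int64(355), [168, 171, 178]), (200, np.int64(352), np.int64(386), [76, 180, 226]), (202, np.int64(354), np.int64(393), [68, 180, 226]), (204, np.int64(361), np.int64(396), [69, 181, 226]), (206, np.int64(356), np.int64(378), [69, 181, 226]), (208, np.int64(354), np.int64(401), [73, 193, 235]), (210, np.int64(353), np.int64(401), [80, 210, 245]), (212, np.int64(353), np.int64(401), [80, 210, 245]), (214, np.int64(353), np.int64(401), [80, 210, 245]), (216, np.int64(353), np.int64(401), [80, 210, 245]), (218, np.int64(353), np.int64(401), [81, 211, 245]), (220, np.int64(353), np.int64(401), [81, 217, 252])]
[ 0.59612037 -0.1143212   0.17650157]
```

```bash
python3 -m crank '{"xyz":[[0,1.5,0],[0,3,0],[0,2.5,0],[0,1.2,0],[0,0.6,0],[0,0.2,0],[0,0,0]],"roll":[0,0,0,0,0,0,0]}'; python3 -m crank '{"xyz":[[0,0.2,0],[0,0.1,0],[0,0,0]],"roll":[0,0,0]}'
```

```text
time: 12.4
tool_pos: [0.5972, -0.1152, 0.0875]
tool_rot: [-1.569, -0.001, -1.364]
contact_force: [0.5, 0.6, 0.4]
opening: 0.046
time: 12.7
tool_pos: [0.5967, -0.1152, 0.0839]
tool_rot: [-1.57, -0.0, -1.364]
contact_force: [-0.3, 0.2, -0.0]
opening: 0.0458
```

```bash
python3 -m crank '{"xyz":[[0,0.2,0],[0,0.1,0],[0,0,0]],"roll":[0,0,0]}'
python3 - <<'E'
from h import *
for n in("scene","wrist"):cv2.imwrite(f"pics/{n}10.png",robot.read_camera(n)[...,::-1])
a=cv2.imread("pics/scene10.png")[190:345,200:400];cv2.imwrite("pics/scz10.png",cv2.resize(a,None,fx=3.8,fy=3.8,interpolation=cv2.INTER_CUBIC))
E
```

```text
time: 13.0
tool_pos: [0.5965, -0.1151, 0.0804]
tool_rot: [-1.571, 0.0, -1.364]
contact_force: [-0.4, 0.7, 1.0]
opening: 0.046
```

View pics/scz10.png

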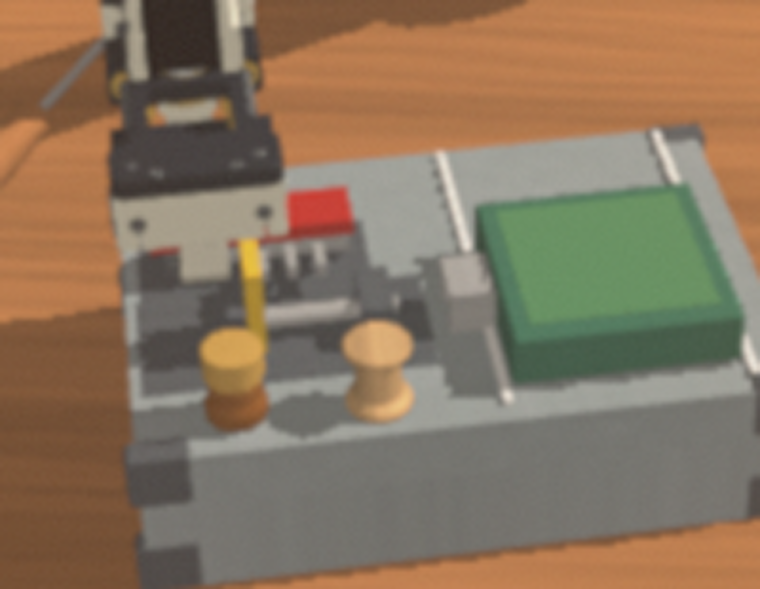

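View pics/wrist10.png

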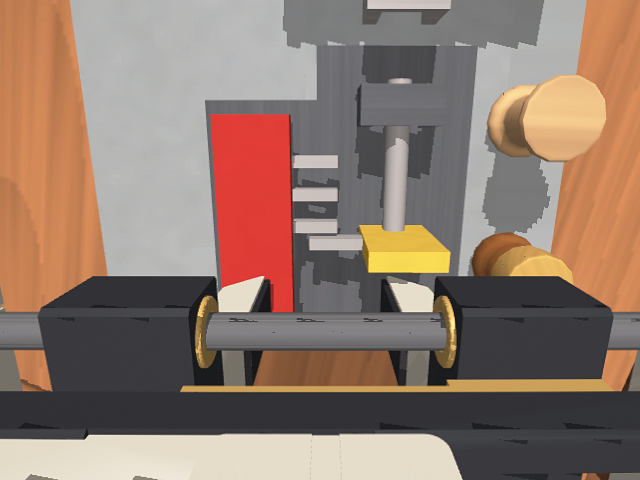

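```bash
python3 -m crank '{"xyz":[[0,0.2,0],[0,0.1,0],[0,0,0]],"roll":[0,0,0]}';python3 -m crank '{"xyz":[[0,0.2,0],[0,0.1,0],[0,0,0]],"roll":[0,0,0]}';python3 -m crank '{"xyz":[[0,0.2,0],[0,0.1,0],[0,0,0]],"roll":[0,0,0]}'
```

```text
time: 13.4
tool_pos: [0.5965, -0.1151, 0.0774]
tool_rot: [-1.571, 0.0, -1.364]
contact_force: [0.1, -0.7, -0.6]
opening: 0.046
time: 13.7
tool_pos: [0.5967, -0.1152, 0.0747]
tool_rot: [-1.571, -0.0, -1.364]
contact_force: [0.3, 0.7, 2.4]
opening: 0.0458
time: 14.0
tool_pos: [0.5967, -0.1152, 0.0716]
tool_rot: [-1.571, -0.0, -1.364]
contact_force: [-1.6, -0.3, 3.9]
opening: 0.0461
```

```bash
python3 -m crank '{"xyz":[[0,0.2,0],[0,0.2,0],[0,0.1,0],[0,0,0]],"roll":[0,0,0,0]}';python3 -m crank '{"xyz":[[0,0.1,0],[0,0,0]],"roll":[0,0]}'
```

```text
time: 14.4
tool_pos: [0.5967, -0.1152, 0.0666]
tool_rot: [-1.571, -0.0, -1.364]
contact_force: [-1.3, 0.1, 5.4]
opening: 0.0457
time: 14.6
tool_pos: [0.5967, -0.1152, 0.0657]
tool_rot: [-1.57, -0.0, -1.364]
contact_force: [-1.8, 0.5, 5.5]
opening: 0.046
```

```bash
python3 -m crank '{"xyz":[[0,0.1,0],[-0.3,0,0],[-0.3,0,0],[-0.3,0,0],[-0.3,0,0]],"roll":[0,0,0,0,0]}';python3 -m crank '{"xyz":[[-0.3,0,0],[-0.3,0,0],[-0.3,0,0]],"roll":[0,0,0]}'
```

```text
time: 15.1
tool_pos: [0.5956, -0.1055, 0.0655]
tool_rot: [-1.568, -0.004, -1.364]
contact_force: [1.2, -8.6, 5.7]
opening: 0.0463
time: 15.4
tool_pos: [0.5938, -0.0968, 0.0655]
tool_rot: [-1.568, -0.004, -1.365]
contact_force: [0.8, -7.3, 4.7]
opening: 0.0459
```

```bash
python3 -m crank '{"xyz":[[-0.3,0.1,0],[-0.3,0,0],[-0.3,0,0],[-0.3,0,0]],"roll":[0,0,0,0]}'
python3 - <<'E'
from h import *
for n in("scene",):cv2.imwrite(f"pics/{n}11.png",robot.read_camera(n)[...,::-1])
a=cv2.imread("pics/scene11.png")[190:345,200:400];cv2.imwrite("pics/scz11.png",cv2.resize(a,None,fx=3.8,fy=3.8,interpolation=cv2.INTER_CUBIC))
E
```

```text
time: 15.8
tool_pos: [0.5919, -0.0859, 0.0652]
tool_rot: [-1.567, -0.006, -1.364]
contact_force: [0.3, -8.9, 7.7]
opening: 0.0457
```

View pics/scz11.png

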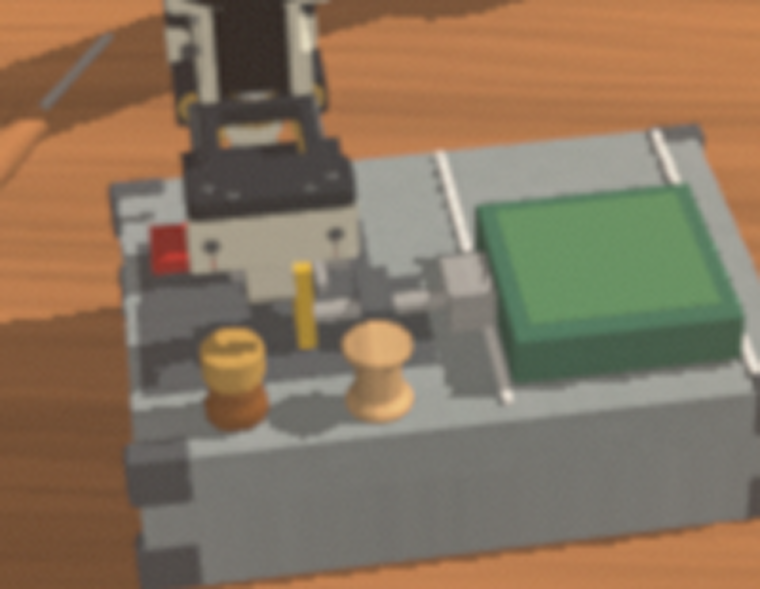

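```bash
python3 -m crank '{"xyz":[[-0.3,0,0],[-0.3,0,0],[-0.3,0,0],[-0.3,0,0]],"roll":[0,0,0,0]}';python3 -m crank '{"xyz":[[-0.3,0,0],[-0.2,0,0],[0,0,0]],"roll":[0,0,0]}'
```

```text
time: 16.25
tool_pos: [0.5893, -0.0739, 0.0651]
tool_rot: [-1.567, -0.005, -1.364]
contact_force: [1.3, -8.6, 8.9]
opening: 0.0458
time: 16.55
tool_pos: [0.5882, -0.0684, 0.0651]
tool_rot: [-1.567, -0.005, -1.364]
contact_force: [1.3, -6.5, 8.4]
opening: 0.0458
```

```bash
python3 -m crank '{"xyz":[[-0.3,0,0],[-0.2,0,0],[0,0,0]],"roll":[0,0,0]}';python3 -m crank '{"xyz":[[-0.2,0,0],[-0.2,0,0],[0,0,0]],"roll":[0,0,0]}'
```

```text
time: 16.85
tool_pos: [0.5877, -0.0661, 0.0651]
tool_rot: [-1.566, -0.008, -1.365]
contact_force: [2.1, -16.3, 6.3]
opening: 0.0459
time: 17.15
tool_pos: [0.5878, -0.066, 0.0652]
tool_rot: [-1.566, -0.013, -1.367]
contact_force: [3.6, -29.9, 3.3]
opening: 0.0459
```

```bash
python3 -m crank '{"xyz":[[-0.2,0,0],[-0.1,0,0],[0,0,0]],"roll":[0,0,0]}'
python3 - <<'E'
from h import *
for n in("scene",):cv2.imwrite(f"pics/{n}12.png",robot.read_camera(n)[...,::-1])
a=cv2.imread("pics/scene12.png")[190:345,200:400];cv2.imwrite("pics/scz12.png",cv2.resize(a,None,fx=3.8,fy=3.8,interpolation=cv2.INTER_CUBIC))
E
```

```text
time: 17.45
tool_pos: [0.5878, -0.0658, 0.0653]
tool_rot: [-1.565, -0.017, -1.368]
contact_force: [5.4, -39.1, 2.5]
opening: 0.046
```

View pics/scz12.png

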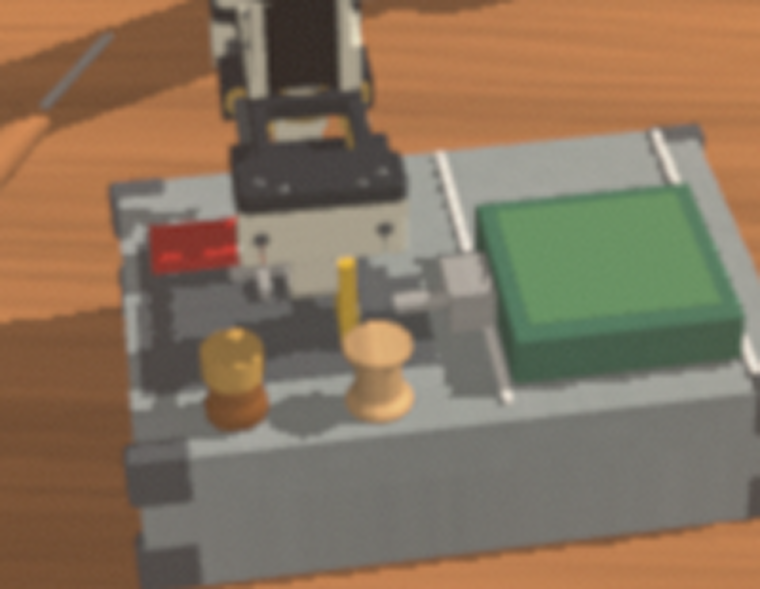

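```bash
python3 -m crank '{"xyz":[[0.4,0,0],[0.4,0,0],[0.3,0,0],[0.2,0,0],[0,-0.5,0],[0,-1,0],[0,-2,0],[0,-4,0],[0,-4,0],[0,-2,0],[0,0,-3],[0,0,-5],[0,0,-5],[0,0,-5],[0,0,-3],[0,0,0],[0,0,0]],"roll":[0,0,0,0,0,0,0,0,0,0,0,0,0,0,0,0,0]}'
python3 - <<'E'
from h import *
for n in("scene","top","wrist"):cv2.imwrite(f"pics/{n}13.png",robot.read_camera(n)[...,::-1])
a=cv2.imread("pics/scene13.png")[190:345,200:400];cv2.imwrite("pics/scz13.png",cv2.resize(a,None,fx=3.8,fy=3.8,interpolation=cv2.INTER_CUBIC))
a=cv2.imread("pics/top13.png")[155:285,235:395];cv2.imwrite("pics/topz13.png",cv2.resize(a,None,fx=5,fy=4.6,interpolation=cv2.INTER_CUBIC))
n="top"
im=cv2.imread("pics/top13.png")
C=np.array([.5766,-.005]);A=np.array([[.979,.2045],[-.2045,.979]])
for z in(.098,.11):
  r=rect(mask(im,(0,180,120),(8,255,255),(320,180,390,250)),n,z);print(z,r)
r=rect(mask(im,(50,80,60),(80,255,255),(240,150,395,280)),n,.11);print(r,A@(np.array(r[0])/1000-C))
E
```

```text
time: 19.2
tool_pos: [0.3811, -0.1107, 0.199]
tool_rot: [-1.57, -0.001, -1.366]
contact_force: [-0.8, 0.3, -0.3]
opening: 0.0456
0.098 ((565.8076782226562, -99.01954650878906), (30.232715606689453, 100.23394775390625), 12.058985710144043)
0.11 ((562.6497802734375, -98.23039245605469), (29.92423439025879, 99.21111297607422), 12.058971405029297)
((592.5690307617188, 75.94578552246094), (107.90476989746094, 106.04361724853516), 11.71178913116455) [0.03218709 0.07598026]
```

View pics/scz13.png

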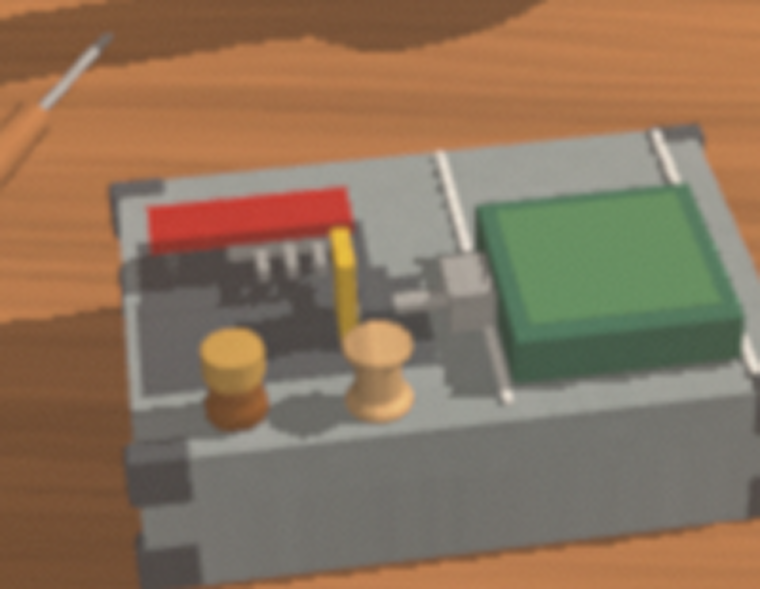

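View pics/top13.png

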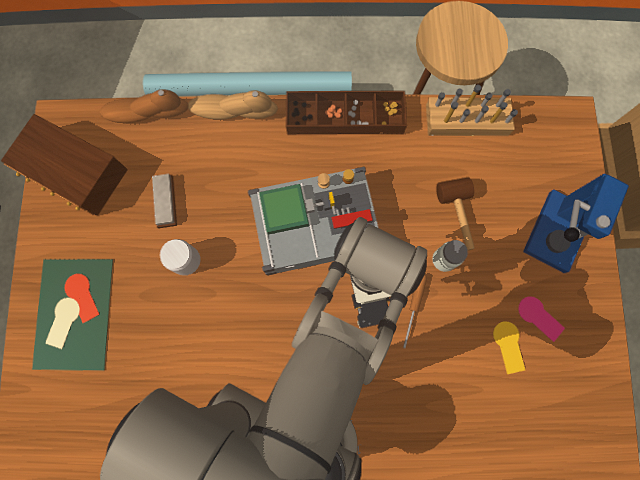

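Scene view: the red bar is back at its original height, the tab has moved to (343,285), the rod is in the keeper and the cover is shut. Top view: jar, spool and the bench items are where they were.

```bash
python3 -c "
from cell import robot
s=robot.observe();print(s['contact_force'],abs(s['qvel']).max());print(robot.hand_in())"
```

```text
[-0.35647925  0.28103308  0.16195822] 0.004851192295909622
the job is handed in; nothing more can be done
None
```

I pushed the cover shut, held the catch down with one fingertip while the other drove the bolt home, then backed off and lifted clear. The job was handed in at about 19 s of the 45 s allowed, and `hand_in` gives no verdict.

**Last checks**
- **Cover:** it shifted about 69 mm and stopped hard against its stop at about 18 N.
- **Bolt:** the tab moved about 47 mm by image estimate (travel is 45 mm) and stopped hard at 30–39 N. The rod is in the keeper.
- **Catch:** the red bar is in the same place as at the start, to within 1 mm in the top view measured at its raised height, so it has sprung back up.
- **Bystanders:** none shows any visible shift in the final pictures. I judged this by eye and did not measure each one.
- **Robot:** clear of everything, with about 0.5 N of residual force, which is sensor noise.

**Disagreement:** the reported TCP did not match the fingertips. Both the cameras and the contacts put the real tips about 30–35 mm above the reported TCP along the tool axis. I worked from the observed tips and contact forces instead.

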